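# Wedge a dovetail mount tight and prove it with a spring gauge

## Robot

A 6-joint arm with a two-finger parallel gripper is mounted at the origin on a cart in front of the work surface, level with it; the furniture and walls round the work are solid. World frame = base frame: x ahead of the robot, y to its left, z up, the work surface at z = 0. Lengths are in mm, angles in degrees, forces in N, time in s.
With the tool pointing down it reaches from about 300 to 850 mm from the base axis. Payload 4.2 kg.
Tool frame: the origin (TCP) lies midway between the tips of the shut fingers; the grasp point (between the pads) lies 19 mm behind it (env.grasp_offset is the distance from the TCP to the grasp point, in mm); z points along the fingers, y is the line along which they close (so a half turn about z gives the same grasp; the last joint's range is limited). The gripper opens to 91 mm and grips with 3 to 60 N. Pads are 32 mm wide; open, the fingers measure 118 mm over their backs; the gripper's body (76 mm by 178 mm) begins 60 mm behind the grasp point.
Start: joints at [-69.614, 18.312, 89.639, -0, 72.044, -1.146], TCP at [211.039, -534.889, 213.976] pointing down, gripper open.
Joint ranges: [-177.97, 177.97], [-48.28, 115.42], [12.27, 149.76], [-77.06, 257.06], [2.81, 150.46], [-146.56, 146.56]. Speed limits (degrees/s): [147.25, 147.25, 180, 180, 180, 180].

## Interface

Orientations are given as [roll, pitch, yaw] about the fixed x, y, z axes, in that order (R = Rz(yaw) Ry(pitch) Rx(roll)).
In Python, from workcell import env, optics gives the robot as it stands. The module is installed in compiled form; this text tells all that it offers.
- The arm moves only by the tool send_rows, never from a script. Its argument "targets" is a list that holds one entry, the list of rows, each a list of 7 numbers: the turn, a rotation vector about the world's x, y, z scaled (see below), then the shift along the world's x, y, z scaled (see below), then the closure, from -1 (fully open) to 1 (shut). In form: [[[rx, ry, rz, x, y, z, gripper], ...]]. A call has 1 to 12 rows; each row shifts and turns the commanded pose from where the row before left it; what a row does not reach is not made up. The controller multiplies each number of a shift by 0.2 m and each number of a turn by pi/2 rad. A row lasts 1/10 s, in which the tool goes at most 50 mm and 8.59 degrees, less where a joint would pass 70% of its speed; a pose out of reach is approached as far as the arm can. A call with a number of a shift or a turn outside -1 to 1 is refused whole. A call with a gripper value outside its range is refused whole. The fingers move at their own pace and stop on an object; "grip_force" is the grip in N (left out, the last holds). Time passes only in rows, so rows that do not move let the fingers close. It gives the time, the measured TCP pose, the force, the opening and the grip force at its end, in the units of the state.
- env.state(): the state, without advancing time (a new reading comes with each control period).
- optics.grab_frame(name): name is "scene" or "top" or "wrist"; returns (picture, depth): 480x640x3 uint8, red, green, blue; 480x640 float32, mm along the optical axis (not along the pixel's ray), 0 where there is no reading.
- optics.camera_info(name): a dict with "camera_matrix" (3x3 intrinsics, pixels), "R" (3x3) and "t" (3): a world point X has camera coordinates R X + t; the wrist camera has in their place "mount" (4x4, takes a point from camera to tool coordinates, whose origin is the TCP and whose axes are the flange's). Camera axes: x right, y down, z forward; pixel columns grow to the right and rows downward; lengths in mm; the calibration is good to about 2 mm. A picture is of the moment at which its call begins: read the wrist's pose just before it. camera_info takes no time and is no camera call.
- env.job_done(): hands the job in; it is judged then, once.
Trained networks look in the newest picture that a camera, given by its name, has taken for a name from the list of things; names that differ only in an ending like _2 or _b are one class to them, and where a whole thing is asked for, a point or a joint stands for the part that bears it (a point fixed in the world has none). Each returns a list of dicts, best first, with "conf" (0 to 1); they miss things now and then, are a little off and sometimes report something else, mostly with a low value. They report only what shows in the picture. A call takes as long as a camera call.
- optics.silhouettes(camera, name): "mask" (480x640 bool, what is visible of it) and "at" ([column, row] in pixels, amid what is visible of it).
- optics.place_of(camera, name): "at" ([column, row] in pixels: a listed point, or the origin of a listed thing).
The state is a dict: "time_s": time; "qpos": joint angles; "qvel": joint speeds; "effort": joint torques, N m; "ee_pos": TCP position; "ee_rot": TCP orientation; "force": force on the tool from outside, world axes, zero at the start; "torque": the same for the moment, N m; "gripper_width": finger opening in mm; "gripper_force": force on a finger pad.
Only numpy, scipy, OpenCV 4.12 (cv2) and the standard library are available. Lean on these libraries where they do the work, as an engineer would, in place of code of your own. Each camera call takes 0.05 s, during which the arm holds its last target. There are 200 camera calls.

## Task

Push the sliding shoe of the camera mount away from you along its tapered dovetail way until it wedges tight, with its nose right up at the end stop. Then pick up the spring gauge, hook it over the shoe's arched handle from the far side and pull straight back to 8 N for about a second to prove that the shoe holds, never more than 12 N. Unhook the gauge and set it down, not drop it, standing on its flat underside on the desk clear of the mount, and leave the other things where they are.

Things in the scene. Friction and masses are not known exactly. Their poses are not given: they have to be found in the camera images.
- mount: Camera mount fixed on the desk: dark steel foot plate 140 x 104 x 10 mm with two aluminium rails (tops 31 mm above the desk) forming a tapered dovetail way. Origin: centre of the underside. Its x axis runs along the way from the open end near the robot to the end stop lip (at x = +64 mm, 32 mm high); y is left.
- shoe_slide (a joint): Travel in m of the steel shoe along the mount's +x: 0 drawn out, 0.048 nose at the stop. It slides with 2 N of friction to 0.028, then wedges between the sprung rails: the push needed rises to about 10 N at 0.042 and 15 to 20 N at the stop. It stays where left. The pull it withstands grows too: 7 N at 0.038, 9 N at 0.041, over 11 N from 0.045.
- shoe_bar (a point): Centre of the level crossbar of the shoe's arched handle: dark round bar 10 mm thick, straight for 44 mm along the mount's y, on legs 58 mm apart; 70 mm above the desk. Free below it down to 37 mm above the desk. On the mount it is at x = -60 mm + shoe travel, y = 0. Push it from behind or pinch it.
- shoe_nose (a point): Middle of the top front edge of the shoe (its nose, the narrow end), 75 mm ahead of the crossbar along the mount's +x axis; it comes to x = +63 mm on the mount when fully home.
- gauge_center (a point): Centre of the spring gauge's grey housing, 22 mm above its flat underside; 80 long (x) x 28 wide (y) x 44 mm high, 0.18 kg. Grasp it across its width from above. A steel rod 8 mm thick leaves the +x end 10 mm above this point; 85 mm ahead of this point it bends straight down as a hook finger 8 mm thick, which ends 28 mm below the rod's axis, 4 mm above underside level.
- hook_finger (a point): On the axis of the gauge's downward hook finger, 14 mm below the rod's axis (18 mm above the level of the housing's underside). 85 mm ahead of the housing's centre along its x when unloaded.
- gauge_reading (a joint): How far in m the sprung rod is drawn out of the gauge housing: 0 unloaded, 400 N per m, so 0.020 = 8 N, 0.030 = 12 N. A dark band 4 mm wide on the rod has just started out of the front collar at 7 N and has come out whole at about 9 N.
- screwdriver: Red-handled screwdriver 172 mm long lying on the desk near the robot; leave it alone.
- mug_black: Black mug 92 mm high, on the right; leave it alone.
- tape_measure: Yellow tape measure 79 x 34 x 60 mm, on the left; leave it alone.

How it is judged (in metres and radians):
On the way, in this order (a step that is already met when the one before it is completed fails the run):
1. the shoe is wedged tight at the end of its way (value of joint shoe_slide above 0.044 m), for 0.2 s.
2. the hooked gauge pulls the wedged shoe with about 8 N (6.6 to 10.4 N) for half a second (value of joint gauge_reading between 0.0165 and 0.026 m and contact force between gauge and mount above 5 N and value of joint shoe_slide above 0.041 m), for 0.5 s.
At the end, for the whole second after the job is handed in: The shoe is still wedged (travel over 41 mm of 48), the gauge is unloaded and at rest on the desk on its flat underside (centre 17 to 27 mm high, tilt under 7 degrees), touching no part of the mount and with its hook finger more than 50 mm from the crossbar (value of joint shoe_slide above 0.041 m and value of joint gauge_reading below 0.003 m and height (world z) of gauge_center between 0.017 and 0.027 m and angle between gauge_center's own z axis and vertical below 0.12 rad and contact force between gauge and mount below 0.1 N and horizontal distance between hook_finger and shoe_bar above 0.05 m and linear speed of gauge below 0.02 m/s).
It fails at once if the gauge is pulled beyond 12 N (value of joint gauge_reading above 0.03 m).
It fails at once if the gauge is let go in the air (more than 20 mm above the desk) (height (world z) of gauge_center above 0.042 m and contact force between the fingers and gauge below 0.1 N).
It fails at once if a bystander is shifted by more than 30 mm (distance of any of screwdriver, mug_black, tape_measure from where it was at the start of the episode above 0.03 m).
It also fails if it takes over 64 s, if anything falls off the work surface, if the arm or the gripper's body presses on something with over 40 N, if the wrist force passes 120 N, or if a joint passes its speed limit or range.

## Working session

There is one attempt and no reset: what is moved stays moved. The work goes in short steps, Python scripts to look and compute and a tool call to move; the robot and the scene stay as the last step left them, time stands still between calls to the robot, and variables do not carry over. Pictures are saved under pics/ and viewed, at most 10 in all, crops included, and the job is handed in when it is done.

Besides the shell and the picture viewer there is one more tool, called after "Call:" by a JSON object that holds its "method" and its "body". send_rows: Moves the arm, as the interface text tells. Its arguments: {"type":"object","properties":{"targets":{"type":"array"},"grip_force":{"type":"number"}},"required":["targets"]}

```bash
mkdir -p pics; cat > h.py <<'E'
import numpy as np, cv2
from workcell import env, optics
def ray(cam,px,z):
    c=optics.camera_info(cam);K=np.array(c['camera_matrix']);R=np.array(c['R']);t=np.array(c['t']).ravel()
    d=R.T@np.linalg.inv(K)@np.array([px[0],px[1],1.]);o=-R.T@t
    return o+d*(z-o[2])/d[2]
def cloud(cam,dep,mask):
    c=optics.camera_info(cam);K=np.array(c['camera_matrix']);R=np.array(c['R']);t=np.array(c['t']).ravel()
    v,u=np.nonzero(mask&(dep>0));d=dep[v,u]
    P=np.stack([(u-K[0,2])/K[0,0]*d,(v-K[1,2])/K[1,1]*d,d])
    return (R.T@(P-t[:,None])).T
E
python3 - <<'E'
from h import *
s=env.state();print(s['ee_pos'],s['ee_rot'],s['force'],env.grasp_offset)
for cam in ('top','scene'):
    im,d=optics.grab_frame(cam);cv2.imwrite(f'pics/{cam}0.png',im[...,::-1])
    for n,z in (('shoe_bar',70),('shoe_nose',31),('gauge_center',22),('hook_finger',18),('mount',0),('screwdriver',10),('mug_black',45),('tape_measure',30)):
        for r in optics.place_of(cam,n)[:2]: print(cam,n,np.round(r['at']),round(r['conf'],2),ray(cam,r['at'],z).round(1))
    for n in('gauge_center','mount'):
        for r in optics.silhouettes(cam,n)[:1]:
            P=cloud(cam,d,r['mask']);
            if n=='gauge_center':
                Q=P[P[:,2]>40]; print('top',len(Q),np.median(Q,0), cv2.minAreaRect(Q[:,:2].astype(np.float32)) if len(Q)>5 else '')
            else:
                Q=P[(P[:,2]>20)&(P[:,2]<40)];print('rails',cv2.minAreaRect(Q[:,:2].astype(np.float32)))
                Q=P[(P[:,2]>60)];print('bar',len(Q),cv2.minAreaRect(Q[:,:2].astype(np.float32)))
E
```

```text
[ 210.86314636 -534.4012778   213.09482144] [-1.79896285e+02 -2.20310763e-03  2.15308697e+01] [-0.36809193 -0.64550561 -0.94124604] 18.8
top shoe_bar [394. 230.] 0.72 [ 519.1 -165.2   70. ]
top shoe_nose [392. 198.] 0.75 [ 595.4 -169.7   31. ]
top gauge_center [244. 256.] 0.66 [475.3 163.8  22. ]
top hook_finger [234. 218.] 0.51 [561.4 186.5  18. ]
top mount [388. 216.] 0.74 [ 561.4 -163.3    0. ]
top screwdriver [375. 293.] 0.94 [ 387.3 -125.6   10. ]
top mug_black [467. 263.] 0.59 [ 445.9 -321.8   45. ]
top tape_measure [184. 283.] 0.71 [418.3 292.   30. ]
top 440 [477.38453521 167.92486572  43.81984086] ((476.2394714355469, 168.3500213623047), (87.21690368652344, 27.512962341308594), 7.867552280426025)
rails ((569.1568603515625, -165.01846313476562), (128.802978515625, 91.56961059570312), 2.234654188156128)
bar 146 ((521.2268676757812, -166.90042114257812), (10.122191429138184, 65.65083312988281), 2.2249741554260254)
scene shoe_bar [308. 297.] 0.77 [ 523.  -171.4   70. ]
scene shoe_nose [343. 308.] 0.76 [ 591.  -159.2   31. ]
scene gauge_center [319. 190.] 0.94 [479.1 169.1  22. ]
scene hook_finger [350. 194.] 0.61 [557.5 173.9  18. ]
scene mount [330. 318.] 0.64 [ 568.1 -170.4    0. ]
scene screwdriver [250. 287.] 0.96 [ 385.1 -136.3   10. ]
scene mug_black [251. 385.] 0.95 [ 457.2 -352.4   45. ]
scene tape_measure [305. 159.] 0.98 [420.7 270.3  30. ]
top 236 [478.07320175 165.77215083  42.574089  ] ((477.9317321777344, 166.25389099121094), (82.98778533935547, 29.521615982055664), 6.683477401733398)
rails ((568.1176147460938, -169.67657470703125), (126.99880981445312, 90.13392639160156), 2.1008262634277344)
bar 154 ((558.939208984375, -261.64117431640625), (28.5340576171875, 257.89068603515625), 22.65302848815918)
```

View pics/top0.png

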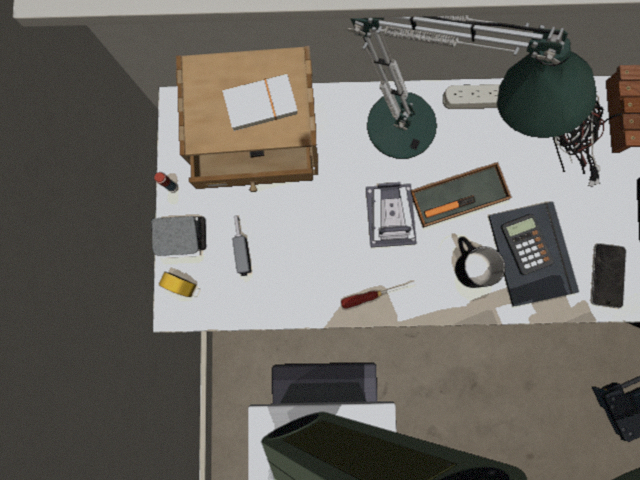

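View pics/scene0.png

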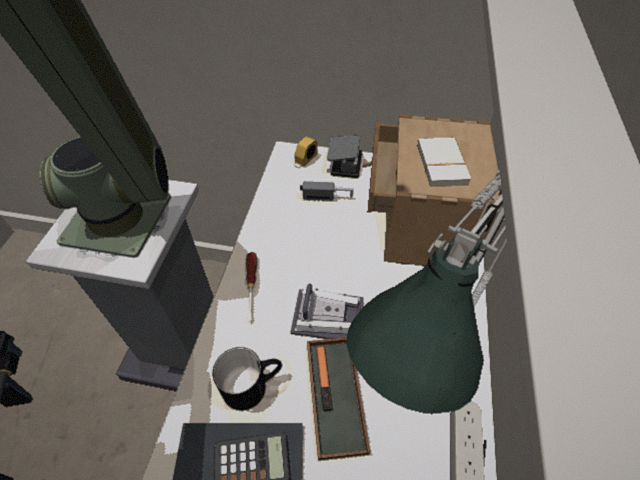

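The top view shows the mount at (390,215) with its handle at (394,230), the gauge at (242,255) with its hook at (236,218), and the screwdriver at (375,297). The scene view agrees with this. I'm moving above the bar with the fingers closing along the way, so I can pinch it.

Call:
{"method": "send_rows", "body": {"targets": [[[0,0,0.0714,0.141,0.167,-0.029,-1],[0,0,0.0714,0.141,0.167,-0.029,-1],[0,0,0.0714,0.141,0.167,-0.029,-1],[0,0,0.0714,0.141,0.167,-0.029,-1],[0,0,0.0714,0.141,0.167,-0.029,-1],[0,0,0.0714,0.141,0.167,-0.029,-1],[0,0,0.0714,0.141,0.167,-0.029,-1],[0,0,0.0714,0.141,0.167,-0.029,-1],[0,0,0.0714,0.141,0.167,-0.029,-1],[0,0,0.0714,0.141,0.167,-0.029,-1],[0,0,0.0714,0.141,0.167,-0.029,-1],[0,0,0,0,0,0,-1]]]}}

```text
time_s: 2.3
ee_pos: [523.8, -163.8, 149.4]
ee_rot: [180.0, -0.1, 92.6]
force: [-0.2, -0.2, -0.0]
gripper_width: 91.0
gripper_force: 0.0
```

```bash
cat >> h.py <<'E'
from scipy.spatial.transform import Rotation as Rn
def wcloud(d,mask,s):
    c=optics.camera_info('wrist');K=np.array(c['camera_matrix']);M=np.array(c['mount'])
    v,u=np.nonzero(mask&(d>0));z=d[v,u]
    P=np.stack([(u-K[0,2])/K[0,0]*z,(v-K[1,2])/K[1,1]*z,z,np.ones(len(z))])
    return (Rn.from_euler('xyz',s['ee_rot'],degrees=True).as_matrix()@(M@P)[:3]).T+s['ee_pos']
E
python3 - <<'E'
from h import *
s=env.state();print(s['ee_pos'].round(1),s['ee_rot'].round(1),s['force'].round(1),s['qpos'].round(1))
im,d=optics.grab_frame('wrist');cv2.imwrite('pics/w1.png',im[...,::-1])
P=wcloud(d,np.ones(d.shape,bool),s)
B=P[(P[:,2]>60)&(P[:,2]<85)&(abs(P[:,0]-521)<50)&(abs(P[:,1]+167)<60)]
print(len(B),np.median(B,0),cv2.minAreaRect(B[:,:2].astype(np.float32)))
for r in optics.place_of('wrist','shoe_nose')[:1]: print(r)
for r in optics.place_of('wrist','shoe_bar')[:1]: print(r)
E
```

```text
[ 523.8 -163.8  149.4] [ 1.80e+02 -1.00e-01  9.26e+01] [-0.2 -0.2 -0. ] [-18.6  18.8  98.8   0.1  62.4 -21.3]
1124 [ 520.59952882 -163.06005732   73.62078033] ((520.6117553710938, -167.8525390625), (9.967307090759277, 67.1996078491211), 2.6631782054901123)
{'at': [409.3, 232.6], 'conf': 0.68}
{'at': [321.6, 251.8], 'conf': 0.91}
```

View pics/w1.png

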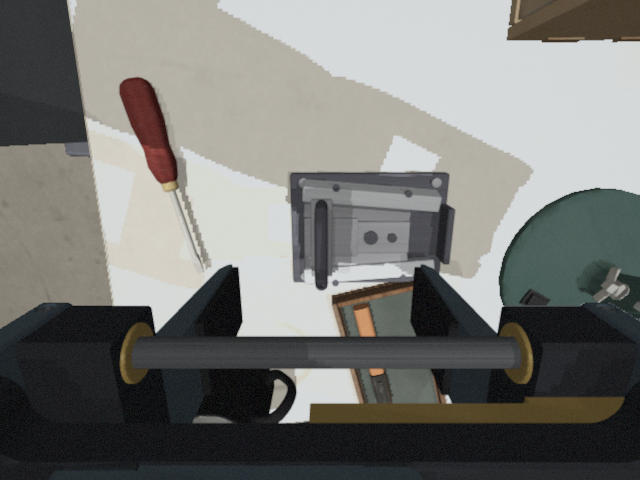

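The wrist view shows the bar at (321,245), the end-stop lip at (445,233) and the screwdriver clear at (160,170). Next I descend and pinch the bar.

Call:
{"method": "send_rows", "body": {"targets": [[[0,0,0,-0.015,-0.02,-0.1,-1],[0,0,0,0,0,-0.1,-1],[0,0,0,0,0,-0.1,-1],[0,0,0,0,0,-0.1,-1],[0,0,0,0,0,-0.09,-1],[0,0,0,0,0,0,1],[0,0,0,0,0,0,1],[0,0,0,0,0,0,1],[0,0,0,0,0,0,1],[0,0,0,0,0,0,1],[0,0,0,0,0,0,1],[0,0,0,0,0,0,1]]], "grip_force": 50}}

```text
time_s: 3.65
ee_pos: [518.3, -171.4, 52.4]
ee_rot: [180.0, 0.0, 92.2]
force: [1.0, 0.2, -0.4]
gripper_width: 37.8
gripper_force: 0.0
```

Call:
{"method": "send_rows", "body": {"targets": [[[0,0,0,0,0,0,1],[0,0,0,0,0,0,1],[0,0,0,0,0,0,1],[0,0,0,0,0,0,1],[0,0,0,0,0,0,1],[0,0,0,0,0,0,1]]]}}

```text
time_s: 4.25
ee_pos: [518.7, -171.5, 52.2]
ee_rot: [180.0, 0.0, 92.2]
force: [2.6, 0.3, -1.1]
gripper_width: 8.6
gripper_force: 50.0
```

Call:
{"method": "send_rows", "body": {"targets": [[[0,0,0,0.025,0.001,0,1],[0,0,0,0.025,0.001,0,1],[0,0,0,0.025,0.001,0,1],[0,0,0,0.025,0.001,0,1],[0,0,0,0.025,0.001,0,1],[0,0,0,0.025,0.001,0,1],[0,0,0,0,0,0,1]]]}}

```text
time_s: 4.95
ee_pos: [545.8, -170.2, 52.1]
ee_rot: [-179.6, -0.0, 92.3]
force: [-7.8, -0.3, 7.4]
gripper_width: 8.7
gripper_force: 50.0
```

Call:
{"method": "send_rows", "body": {"targets": [[[0,0,0,0.015,0.0005,0,1],[0,0,0,0.015,0.0005,0,1],[0,0,0,0.015,0.0005,0,1],[0,0,0,0,0,0,1]]]}}

```text
time_s: 5.35
ee_pos: [550.4, -169.9, 52.1]
ee_rot: [-179.1, -0.1, 92.3]
force: [-17.2, -1.4, 14.3]
gripper_width: 8.6
gripper_force: 50.0
```

Call:
{"method": "send_rows", "body": {"targets": [[[0,0,0,0.015,0.0005,0,1],[0,0,0,0.015,0.0005,0,1],[0,0,0,0,0,0,1],[0,0,0,0,0,0,1]]]}}

```text
time_s: 5.75
ee_pos: [550.4, -169.8, 52.0]
ee_rot: [-178.4, -0.2, 92.4]
force: [-31.5, -5.2, 23.4]
gripper_width: 8.7
gripper_force: 50.0
```

```bash
python3 - <<'E'
from h import *
s=env.state();print(s['ee_pos'].round(1),s['ee_rot'].round(1),s['force'].round(1),s['torque'].round(2))
im,d=optics.grab_frame('wrist')
cv2.imwrite('pics/w2.png',cv2.resize(im[140:300,250:490,::-1],None,fx=3,fy=3,interpolation=cv2.INTER_CUBIC))
E
```

```text
[ 550.4 -169.8   52. ] [-178.4   -0.2   92.4] [-31.5  -5.2  23.4] [-0.91  5.22  0.18]
```

View pics/w2.png

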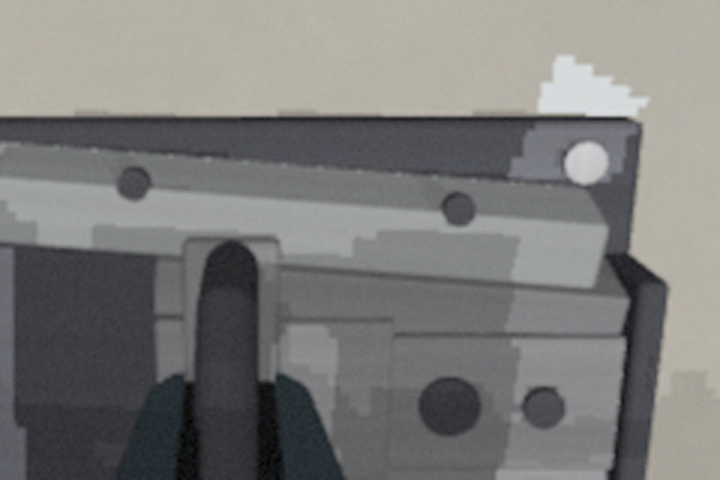

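The crop shows the shoe's nose (x≈625) touching the stop lip, and the force rose with no further motion, so the shoe is home. I'll relax the push, then release and rise.

Call:
{"method": "send_rows", "body": {"targets": [[[0,0,0,-0.02,0,0,1],[0,0,0,-0.02,0,0,1],[0,0,0,-0.01,0,0,1],[0,0,0,0,0,0,1],[0,0,0,0,0,0,-1],[0,0,0,0,0,0,-1],[0,0,0,0,0,0,-1],[0,0,0,0,0,0,-1],[0,0,0,0,0,0,-1],[0,0,0,0,0,0,-1]]]}}

```text
time_s: 6.8
ee_pos: [553.5, -169.7, 52.1]
ee_rot: [180.0, -0.0, 92.2]
force: [-0.2, -0.2, 0.3]
gripper_width: 54.0
gripper_force: 0.0
```

Call:
{"method": "send_rows", "body": {"targets": [[[0,0,0,0,0,0.1,-1],[0,0,0,0,0,0.15,-1],[0,0,0,0,0,0.15,-1],[0,0,0,0,0,0.1,-1],[0,0,0,0,0,0,-1]]]}}

```text
time_s: 7.3
ee_pos: [555.3, -170.4, 155.4]
ee_rot: [179.6, 0.1, 92.2]
force: [-0.3, -0.3, -0.6]
gripper_width: 90.8
gripper_force: 0.0
```

```bash
python3 - <<'E'
from h import *
s=env.state();print(s['ee_pos'].round(1),s['ee_rot'].round(1),s['force'].round(1))
im,d=optics.grab_frame('wrist')
P=wcloud(d,np.ones(d.shape,bool),s)
B=P[(P[:,2]>62)&(P[:,2]<80)&(abs(P[:,0]-552)<40)&(abs(P[:,1]+167)<50)]
print(len(B),np.median(B,0),np.percentile(B[:,2],95),cv2.minAreaRect(B[:,:2].astype(np.float32)))
E
```

```text
[ 555.3 -170.4  155.4] [1.796e+02 1.000e-01 9.220e+01] [-0.3 -0.3 -0.6]
1056 [ 550.59687953 -162.63465101   73.83823976] 75.62144026112216 ((550.7374267578125, -166.39715576171875), (9.956622123718262, 66.52767944335938), 2.2697973251342773)
```

Call:
{"method": "send_rows", "body": {"targets": [[[0,0,-0.079,-0.032,0.14,0,-1],[0,0,-0.079,-0.032,0.14,0,-1],[0,0,-0.079,-0.032,0.14,0,-1],[0,0,-0.079,-0.032,0.14,0,-1],[0,0,-0.079,-0.032,0.14,0,-1],[0,0,-0.079,-0.032,0.14,0,-1],[0,0,-0.079,-0.032,0.14,0,-1],[0,0,-0.079,-0.032,0.14,0,-1],[0,0,-0.079,-0.032,0.14,0,-1],[0,0,-0.079,-0.032,0.14,0,-1],[0,0,-0.079,-0.032,0.14,0,-1],[0,0,-0.079,-0.032,0.14,0,-1]]]}}

```text
time_s: 8.55
ee_pos: [475.0, 167.0, 150.4]
ee_rot: [180.0, 0.2, 6.6]
force: [1.0, -0.1, -0.8]
gripper_width: 91.2
gripper_force: 0.0
```

```bash
python3 - <<'E'
from h import *
s=env.state();print(s['ee_pos'].round(1),s['ee_rot'].round(1),s['force'].round(1),s['qpos'].round(1))
im,d=optics.grab_frame('wrist');cv2.imwrite('pics/w3.png',im[...,::-1])
for n in ('gauge_center','hook_finger'):
    for r in optics.place_of('wrist',n)[:1]: print(n,r)
for r in optics.silhouettes('wrist','gauge_center')[:1]:
    P=wcloud(d,r['mask'],s)
    Q=P[(P[:,2]>38)&(P[:,2]<50)];print(len(Q),np.median(Q,0),cv2.minAreaRect(Q[:,:2].astype(np.float32)))
    Q=P[(P[:,2]>25)&(P[:,2]<38)];print(Q[np.argsort(Q[:,0])][-40:].mean(0), Q[:,0].max())
E
```

```text
[475.  167.  150.4] [180.    0.2   6.6] [ 1.  -0.1 -0.8] [ 18.1  15.  104.3  -0.   60.9 101.5]
gauge_center {'at': [323.1, 224.9], 'conf': 0.78}
hook_finger {'at': [323.9, 121.6], 'conf': 0.93}
3180 [481.6287695  169.61150393  43.83062894] ((477.177490234375, 169.22463989257812), (91.2438735961914, 27.659259796142578), 7.333330154418945)
[563.1375755  180.83212708  35.03937787] 565.1529804564544
```

View pics/w3.png

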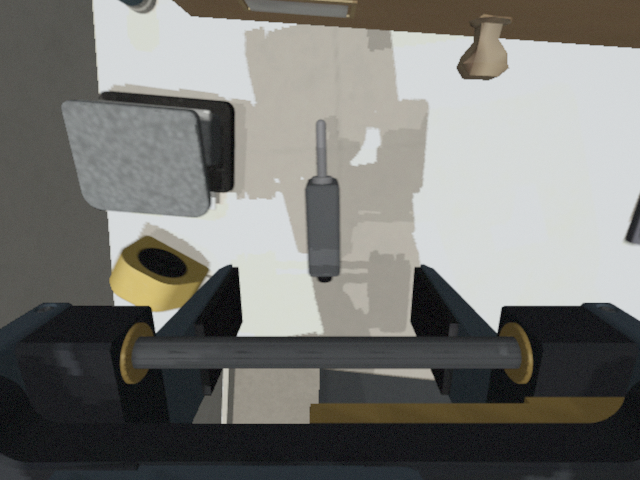

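The wrist view shows the gauge housing at (323,225) with the hook at (322,122), centred between the fingers, and the tape measure clear at left (155,270). I'll descend and grasp.

Call:
{"method": "send_rows", "body": {"targets": [[[0,0,0.008,0.01,0.011,-0.12,-1],[0,0,0,0,0,-0.15,-1],[0,0,0,0,0,-0.15,-1],[0,0,0,0,0,-0.13,-1],[0,0,0,0,0,-0.1,-1],[0,0,0,0,0,-0.045,-1],[0,0,0,0,0,0,1],[0,0,0,0,0,0,1],[0,0,0,0,0,0,1],[0,0,0,0,0,0,1],[0,0,0,0,0,0,1],[0,0,0,0,0,0,1]]], "grip_force": 50}}

```text
time_s: 9.95
ee_pos: [478.6, 168.5, 13.6]
ee_rot: [-180.0, -0.0, 7.6]
force: [0.4, 0.6, -0.3]
gripper_width: 46.1
gripper_force: 0.0
```

Call:
{"method": "send_rows", "body": {"targets": [[[0,0,0,0,0,0,1],[0,0,0,0,0,0,1],[0,0,0,0,0,0,1],[0,0,0,0,0,0,1],[0,0,0,0,0,0,1]]]}}

```text
time_s: 10.45
ee_pos: [478.4, 168.5, 13.2]
ee_rot: [-180.0, -0.0, 7.6]
force: [-1.0, 0.2, 0.8]
gripper_width: 28.1
gripper_force: 50.0
```

Call:
{"method": "send_rows", "body": {"targets": [[[0,0,0,0,0,0.06,1],[0,0,0,0,0,0.125,1],[0,0,0,0,0,0.15,1],[0,0,0,0,0,0.15,1],[0,0,0,0,0,0.15,1],[0,0,0,0,0,0,1]]]}}

```text
time_s: 11.05
ee_pos: [481.1, 169.2, 144.8]
ee_rot: [-179.9, -0.5, 7.6]
force: [1.0, -0.0, -1.9]
gripper_width: 27.6
gripper_force: 50.0
```

Call:
{"method": "send_rows", "body": {"targets": [[[0,0,-0.005,0.0035,-0.141,0,1],[0,0,-0.005,0.0035,-0.141,0,1],[0,0,-0.005,0.0035,-0.141,0,1],[0,0,-0.005,0.0035,-0.141,0,1],[0,0,-0.005,0.0035,-0.141,0,1],[0,0,-0.005,0.0035,-0.141,0,1],[0,0,-0.005,0.0035,-0.141,0,1],[0,0,-0.005,0.0035,-0.141,0,1],[0,0,-0.005,0.0035,-0.141,0,1],[0,0,-0.005,0.0035,-0.141,0,1],[0,0,-0.005,0.0035,-0.141,0,1],[0,0,-0.005,0.0035,-0.141,0,1]]]}}

```text
time_s: 12.25
ee_pos: [485.9, -170.9, 139.3]
ee_rot: [-180.0, 0.1, 2.2]
force: [-0.5, -0.3, -1.8]
gripper_width: 28.2
gripper_force: 50.0
```

Call:
{"method": "send_rows", "body": {"targets": [[[0,0,0,0,0,0,1],[0,0,0,0,0,0,1]]]}}

```text
time_s: 12.45
ee_pos: [486.0, -170.0, 139.4]
ee_rot: [-179.9, 0.1, 2.1]
force: [-0.2, 0.8, -0.9]
gripper_width: 27.9
gripper_force: 50.0
```

```bash
python3 - <<'E'
from h import *
s=env.state();print(s['ee_pos'].round(1),s['ee_rot'].round(1),s['force'].round(1),s['gripper_width'])
im,d=optics.grab_frame('wrist');cv2.imwrite('pics/w4.png',im[...,::-1])
for n in ('gauge_center','hook_finger','shoe_bar'):
    for r in optics.place_of('wrist',n)[:1]: print(n,r)
P=wcloud(d,np.ones(d.shape,bool),s)
B=P[(P[:,2]>62)&(P[:,2]<80)&(abs(P[:,0]-552)<30)&(abs(P[:,1]+167)<50)]
print('bar',len(B),cv2.minAreaRect(B[:,:2].astype(np.float32)) if len(B) else '')
B=P[(P[:,2]>100)&(P[:,2]<190)&(P[:,0]>540)&(abs(P[:,1]+167)<30)]
print('rod',len(B),B.min(0),B.max(0),np.median(B,0))
E
```

```text
[ 486.  -170.   139.4] [-1.799e+02  1.000e-01  2.100e+00] [-0.2  0.8 -0.9] 27.890992043420525
gauge_center {'at': [325.5, 306.2], 'conf': 0.86}
hook_finger {'at': [326.4, 130.4], 'conf': 0.73}
shoe_bar {'at': [324.9, 161.0], 'conf': 0.77}
bar 1185 ((550.7820434570312, -166.5264434814453), (9.911446571350098, 67.59500122070312), 2.639106512069702)
rod 1520 [ 540.00304777 -171.58430361  157.37600459] [ 574.11282064 -162.83214293  164.06038244] [ 557.32536997 -167.09169399  161.38720538]
```

View pics/w4.png

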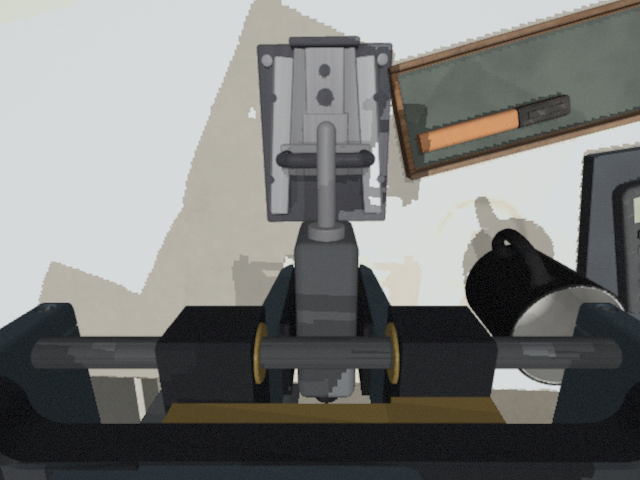

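The wrist view shows the rod centred over the handle (326,158). The hook finger at (326,130) is about 19 mm beyond the bar's axis, so I can lower.

Call:
{"method": "send_rows", "body": {"targets": [[[0,0,0,0.005,0,-0.06,1],[0,0,0,0,0,-0.08,1],[0,0,0,0,0,-0.08,1],[0,0,0,0,0,-0.08,1],[0,0,0,0,0,-0.065,1],[0,0,0,0,0,0,1],[0,0,0,0,0,0,1]]]}}

```text
time_s: 13.35
ee_pos: [487.8, -169.6, 66.8]
ee_rot: [-180.0, 0.0, 2.3]
force: [0.1, -1.0, -0.7]
gripper_width: 27.7
gripper_force: 50.0
```

```bash
python3 - <<'E'
from h import *
s=env.state();print(s['ee_pos'].round(1),s['ee_rot'].round(1),s['force'].round(2))
im,d=optics.grab_frame('scene')
cv2.imwrite('pics/s5.png',cv2.resize(im[220:360,240:420,::-1],None,fx=4,fy=4,interpolation=cv2.INTER_CUBIC))
E
```

```text
[ 487.8 -169.6   66.8] [-180.     0.     2.3] [ 0.13 -0.97 -0.72]
```

View pics/s5.png

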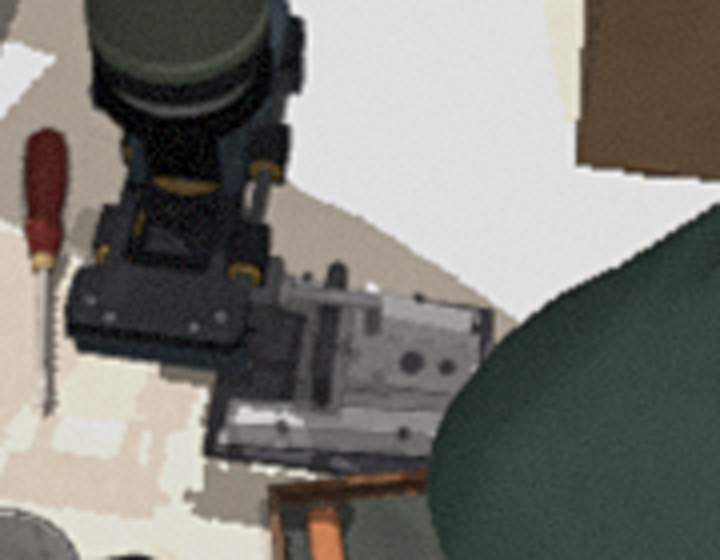

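The crop shows the rod crossing over the bar and the hook finger hanging beyond it at (372,315). I'll pull back gradually and watch the force.

Call:
{"method": "send_rows", "body": {"targets": [[[0,0,0,-0.02,-0.0008,0,1],[0,0,0,-0.02,-0.0008,0,1],[0,0,0,-0.02,-0.0008,0,1],[0,0,0,-0.02,-0.0008,0,1],[0,0,0,-0.02,-0.0008,0,1],[0,0,0,0,0,0,1],[0,0,0,0,0,0,1]]]}}

```text
time_s: 14.1
ee_pos: [468.5, -170.9, 67.5]
ee_rot: [180.0, -0.1, 2.2]
force: [2.7, 0.6, -1.6]
gripper_width: 27.5
gripper_force: 50.0
```

Call:
{"method": "send_rows", "body": {"targets": [[[0,0,0,-0.015,-0.0006,0,1],[0,0,0,-0.015,-0.0006,0,1],[0,0,0,-0.015,-0.0006,0,1],[0,0,0,-0.01,0,0,1],[0,0,0,0,0,0,1],[0,0,0,0,0,0,1]]]}}

```text
time_s: 14.7
ee_pos: [458.2, -171.4, 67.5]
ee_rot: [180.0, -0.2, 2.2]
force: [7.6, 1.6, -3.1]
gripper_width: 28.0
gripper_force: 50.0
```

```bash
python3 - <<'E'
from h import *
F=[]
im,d=optics.grab_frame('wrist');s=env.state();F.append(s['force'])
print(s['ee_pos'].round(1))
P=wcloud(d,np.ones(d.shape,bool),s)
B=P[(P[:,2]>80)&(P[:,2]<100)&(P[:,0]>500)&(abs(P[:,1]+168)<14)]
print('rod end x',np.percentile(B[:,0],99.5))
B=P[(P[:,2]>62)&(P[:,2]<78)&(abs(P[:,0]-552)<12)&(abs(P[:,1]+167)<45)]
B=B[abs(B[:,1]+167)>10];print('bar',cv2.minAreaRect(B[:,:2].astype(np.float32)))
cv2.imwrite('pics/w6.png',cv2.resize(im[60:300,230:430,::-1],None,fx=2.5,fy=2.5,interpolation=cv2.INTER_CUBIC))
for _ in range(3): optics.grab_frame('wrist');F.append(env.state()['force'])
print(np.round(F,1))
E
```

```text
[ 458.3 -171.4   67.5]
rod end x 562.0604585149969
bar ((550.7455444335938, -166.38034057617188), (9.86008071899414, 67.3463363647461), 2.6787662506103516)
[[ 6.5  0.3 -2.9]
 [ 6.3  1.  -3.6]
 [ 6.3  1.5 -2.4]
 [ 6.1  2.1 -2.9]]
```

View pics/w6.png

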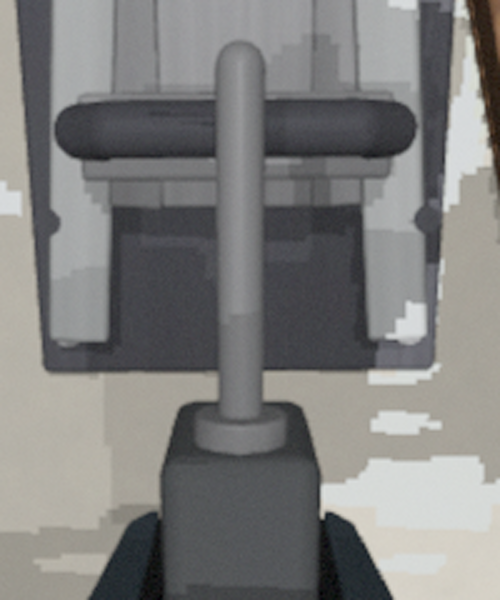

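The band isn't out yet and the reading is about 6.4 N. The shoe hasn't moved, with the bar still at x=550.7. I'll pull about 4.5 mm more and hold.

Call:
{"method": "send_rows", "body": {"targets": [[[0,0,0,-0.012,0,0,1],[0,0,0,-0.011,0,0,1],[0,0,0,0,0,0,1],[0,0,0,0,0,0,1],[0,0,0,0,0,0,1],[0,0,0,0,0,0,1],[0,0,0,0,0,0,1],[0,0,0,0,0,0,1],[0,0,0,0,0,0,1]]]}}

```text
time_s: 15.8
ee_pos: [454.3, -171.5, 67.5]
ee_rot: [179.9, -0.3, 2.2]
force: [7.8, 1.2, -3.5]
gripper_width: 27.5
gripper_force: 50.0
```

```bash
python3 - <<'E'
from h import *
im,d=optics.grab_frame('wrist');s=env.state()
print(s['ee_pos'].round(1),s['force'])
P=wcloud(d,np.ones(d.shape,bool),s)
B=P[(P[:,2]>80)&(P[:,2]<100)&(P[:,0]>500)&(abs(P[:,1]+168)<14)]
print('rod end x',np.percentile(B[:,0],99.5))
B=P[(P[:,2]>62)&(P[:,2]<78)&(abs(P[:,0]-552)<12)&(abs(P[:,1]+167)<45)]
B=B[abs(B[:,1]+167)>10];print('bar',cv2.minAreaRect(B[:,:2].astype(np.float32)))
cv2.imwrite('pics/w7.png',cv2.resize(im[180:300,270:390,::-1],None,fx=4,fy=4,interpolation=cv2.INTER_CUBIC))
E
```

```text
[ 454.3 -171.5   67.5] [ 8.69639146  0.94180038 -4.43887261]
rod end x 562.0193232524759
bar ((550.6026000976562, -166.5195770263672), (10.108633995056152, 67.31919860839844), 2.9614474773406982)
```

View pics/w7.png

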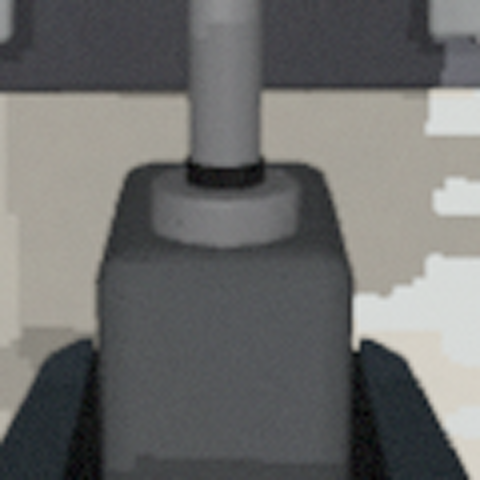

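The dark band (225,170) is partly out of the collar, so the pull is about 8 N and the shoe is holding. I'll hold a little longer, then ease forward, unhook and lift.

Call:
{"method": "send_rows", "body": {"targets": [[[0,0,0,0,0,0,1],[0,0,0,0,0,0,1],[0,0,0,0,0,0,1],[0,0,0,0.03,0.0012,0,1],[0,0,0,0.03,0.0012,0,1],[0,0,0,0.03,0.0012,0,1],[0,0,0,0.03,0.0012,0,1],[0,0,0,0.03,0.0012,0,1],[0,0,0,0.015,0.0012,0,1],[0,0,0,0,0,0,1],[0,0,0,0,0,0,1]]]}}

```text
time_s: 16.95
ee_pos: [484.6, -169.6, 66.9]
ee_rot: [-180.0, 0.1, 2.2]
force: [-0.8, -0.4, -1.7]
gripper_width: 27.5
gripper_force: 50.0
```

Call:
{"method": "send_rows", "body": {"targets": [[[0,0,0,0,0,0.05,1],[0,0,0,0,0,0.08,1],[0,0,0,0,0,0.1,1],[0,0,0,0,0,0.1,1],[0,0,0,0,0,0.07,1],[0,0,0,0,0,0,1]]]}}

```text
time_s: 17.55
ee_pos: [486.4, -170.3, 149.8]
ee_rot: [179.9, -0.3, 2.2]
force: [-1.3, 0.8, -1.7]
gripper_width: 27.7
gripper_force: 50.0
```

Call:
{"method": "send_rows", "body": {"targets": [[[0,0,0,-0.003,0.141,0,1],[0,0,0,-0.003,0.141,0,1],[0,0,0,-0.003,0.141,0,1],[0,0,0,-0.003,0.141,0,1],[0,0,0,-0.003,0.141,0,1],[0,0,0,-0.003,0.141,0,1],[0,0,0,-0.003,0.141,0,1],[0,0,0,-0.003,0.141,0,1],[0,0,0,-0.003,0.141,0,1],[0,0,0,-0.003,0.141,0,1],[0,0,0,-0.003,0.1,0,1],[0,0,0,0,0,0,1]]]}}

```text
time_s: 18.75
ee_pos: [478.0, 134.1, 146.6]
ee_rot: [-180.0, 0.1, 2.4]
force: [0.3, -1.4, -2.0]
gripper_width: 27.9
gripper_force: 50.0
```

Call:
{"method": "send_rows", "body": {"targets": [[[0,0,0,0,0,-0.1,1],[0,0,0,0,0,-0.15,1],[0,0,0,0,0,-0.15,1],[0,0,0,0,0,-0.12,1],[0,0,0,0,0,-0.05,1],[0,0,0,0,0,0,1],[0,0,0,0,0,0,1]]]}}

```text
time_s: 19.45
ee_pos: [479.3, 132.1, 33.9]
ee_rot: [-180.0, -0.1, 2.2]
force: [0.3, -0.3, -1.7]
gripper_width: 27.6
gripper_force: 50.0
```

Call:
{"method": "send_rows", "body": {"targets": [[[0,0,0,0,0,-0.03,1],[0,0,0,0,0,-0.03,1],[0,0,0,0,0,-0.02,1],[0,0,0,0,0,-0.01,1],[0,0,0,0,0,-0.01,1],[0,0,0,0,0,-0.005,1],[0,0,0,0,0,0,1],[0,0,0,0,0,0,1]]]}}

```text
time_s: 20.25
ee_pos: [478.7, 132.3, 13.2]
ee_rot: [180.0, -0.0, 2.2]
force: [-2.4, 0.0, 8.3]
gripper_width: 27.9
gripper_force: 50.0
```

The gauge is on the desk with about 8 N of upward force. I'll relax slightly, open the fingers and rise.

Call:
{"method": "send_rows", "body": {"targets": [[[0,0,0,0,0,0.005,1],[0,0,0,0,0,0,-1],[0,0,0,0,0,0,-1],[0,0,0,0,0,0,-1],[0,0,0,0,0,0,-1],[0,0,0,0,0,0,-1],[0,0,0,0,0,0.08,-1],[0,0,0,0,0,0.15,-1],[0,0,0,0,0,0.2,-1],[0,0,0,0,0,0.2,-1],[0,0,0,0,0,0,-1],[0,0,0,0,0,0,-1]]]}}

```text
time_s: 21.45
ee_pos: [478.9, 132.3, 139.8]
ee_rot: [-180.0, -0.1, 2.2]
force: [0.5, -0.8, 0.4]
gripper_width: 91.2
gripper_force: 0.0
```

```bash
python3 - <<'E'
from h import *
im,d=optics.grab_frame('wrist');s=env.state()
print(s['ee_pos'].round(1),s['gripper_width'])
for r in optics.silhouettes('wrist','gauge_center')[:1]:
    P=wcloud(d,r['mask'],s)
    Q=P[(P[:,2]>38)&(P[:,2]<50)];print(len(Q),Q.mean(0),Q[:,2].std(),cv2.minAreaRect(Q[:,:2].astype(np.float32)))
im,d=optics.grab_frame('top');cv2.imwrite('pics/t8.png',im[...,::-1])
for n,z in (('shoe_bar',70),('screwdriver',10),('mug_black',45),('tape_measure',30)):
    for r in optics.place_of('top',n)[:1]: print(n,r['at'],ray('top',r['at'],z).round(1))
E
```

```text
[478.  132.1 138.7] 91.29532372784082
3310 [480.44183662 132.5741699   42.43753773] 1.1519167217244317 ((476.5096740722656, 132.31088256835938), (90.77769470214844, 27.87226104736328), 2.440499782562256)
shoe_bar [393.0, 216.8] [ 546.6 -164.    70. ]
mug_black [467.2, 263.7] [ 444.5 -323.1   45. ]
```

View pics/t8.png

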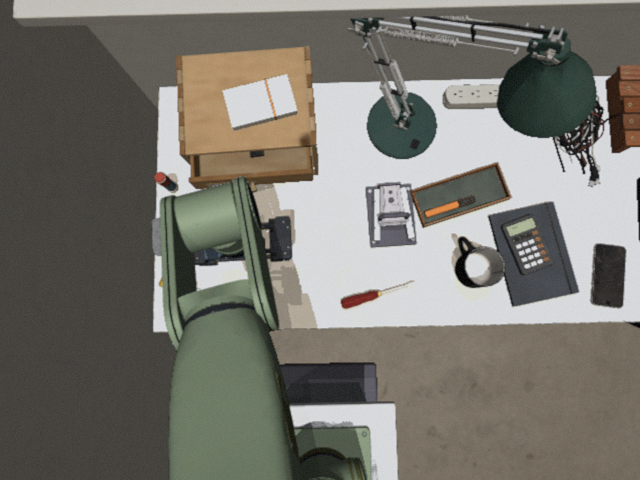

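The gauge stands flat with its top at about 43 mm. The shoe is home (393,217), and the screwdriver (365,298) and mug (475,265) are unmoved. I'm handing in.

```bash
python3 -c "
from workcell import env
print(env.job_done())"
```

```text
the job is handed in; nothing more can be done
None
```

The job is handed in: the shoe is wedged with its nose at the end stop and held a pull of about 8 N for roughly a second; the gauge is unhooked and standing flat on the desk clear of the mount; the screwdriver and mug look unmoved, but the arm hid the tape measure in the last picture; no verdict was returned.

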